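# Fill the row of walnut finials on the shelf

### The job

Put the two walnut finials from the bench on the lower deck of the grey shelf, in the gap between the two matching finials already there, so that all four stand upright in one straight, evenly spaced row along the shelf. Leave the two that already stand there and everything else on the bench where they are, and do not knock or lay any finial over.

Things in the scene. Friction and masses are not known exactly. Their poses are not given: they have to be found in the camera images.
- shelf: Fixed grey enamelled steel shelf, two levels, open in front and behind, on the robot's left, its front facing the middle of the bench; place and yaw (about 90 degrees) vary. Origin at bench level under the row line; x to its back, y along it to the end near the robot, z up. Lower deck: top 30 mm above the bench, x = -50 to 60, y = -205 to 205 mm. Two 12 mm posts at x = 36, y = -197 and 197 mm.
- board_edge (a point): Middle of the lower front edge of the shelf's upper board: 195 mm above the bench, 8 mm in front of the row line. Board 10 mm thick, 50 mm deep, all along the shelf, with a magnetic strip to 235 mm on its back edge. It overhangs the row: a gripper pointing straight down does not fit, one whose body leans about 40 degrees out of the shelf's front does. Axes as the shelf.
- standing_near: Turned dark walnut clock finial, upright, 116 mm tall: round foot 46 mm across, 10 mm thick; plain barrel 32 mm across from 16 to 86 mm up; 40 mm collar at 89-94 mm; pointed tip. Round about z (yaw means nothing). Origin: centre of underside, z up. About 0.11 kg. Already on the shelf's lower deck, on the row line (shelf x = 0), at the +y end of the row, near the robot. Leave it.
- standing_far: Turned dark walnut clock finial, upright, 116 mm tall: round foot 46 mm across, 10 mm thick; plain barrel 32 mm across from 16 to 86 mm up; 40 mm collar at 89-94 mm; pointed tip. Round about z (yaw means nothing). Origin: centre of underside, z up. About 0.11 kg. Already on the shelf's lower deck, on the row line (shelf x = 0), 300 mm from standing_near towards the shelf's -y. Leave it.
- finial_a: Turned dark walnut clock finial, upright, 116 mm tall: round foot 46 mm across, 10 mm thick; plain barrel 32 mm across from 16 to 86 mm up; 40 mm collar at 89-94 mm; pointed tip. Round about z (yaw means nothing). Origin: centre of underside, z up. About 0.11 kg. Stands loose on the bench out in front of the shelf; to go in the row, in either free place.
- finial_b: Turned dark walnut clock finial, upright, 116 mm tall: round foot 46 mm across, 10 mm thick; plain barrel 32 mm across from 16 to 86 mm up; 40 mm collar at 89-94 mm; pointed tip. Round about z (yaw means nothing). Origin: centre of underside, z up. About 0.11 kg. Stands loose on the bench out in front of the shelf; to go in the row, in either free place.
- clock_weight: Brass cylindrical clock weight standing upright, 48 mm across, 92 mm tall, a bystander. Origin at the centre of its underside.
- bun_foot: Squat walnut bun foot, 56 mm across and 40 mm tall, a bystander (no finial). Origin at the centre of its underside.
- watch_case: Nickel pocket-watch case lying flat, 58 mm across, 13 mm thick, with its bow along +x to 55 mm from the centre, a bystander. Origin at the centre of its underside.
- balance_cock: Brass balance cock lying flat, about 90 mm long (along x), 34 mm wide, 12 mm high, a bystander. Origin under its middle.
- oil_bottle: Amber glass oil bottle, 42 mm across, 85 mm tall, a bystander. Origin at the centre of its underside.
- loupe: Black eye loupe standing on its wide end, 38 mm across, 36 mm tall, a bystander. Origin at the centre of its underside.
- driver: Screwdriver lying flat, 160 mm long along its x, a bystander. Origin under its middle, handle to -x.
Mind the look-alikes: they are no part of the job. What is shaped like the finial_b but red is not meant. What is shaped like the standing_near but turquoise is not meant.

How it is judged:
By the outcome, as a careful person would: the job done as asked, in the order asked, and still so for the second after the job is handed in, with the robot touching nothing.
It also fails if it takes over 70 s, if anything falls off the work surface, if the arm or the gripper's body presses on something with over 40 N, if the wrist force passes 120 N, or if a joint passes its speed limit or range.

### The arm

A 6-joint arm with a two-finger parallel gripper is mounted at the origin on the work surface. World frame = base frame: x ahead of the robot, y to its left, z up, the work surface at z = 0. Lengths are in mm, angles in rad, forces in N, time in s.
With the tool pointing down it reaches from about 275 to 1000 mm from the base axis. Payload 8.4 kg.
Tool frame: the origin (TCP) lies at the very end of the fingers, on their centre line; the grasp point (between the pads) lies 19 mm behind it; z points along the fingers, x is the direction in which the jaws open and shut, and the axes are right-handed (so a half turn about z gives the same grasp; the last joint's range is limited). The gripper opens to 85 mm and grips with 20 to 120 N. Pads are 22 mm wide; open, the fingers measure 114 mm over their backs; the gripper's body (76 mm by 85 mm) begins 54 mm behind the grasp point. The pads swing forward as they close: fully open they stand 13 mm farther back than shut.
Start: joints at [-1.216, 0.353, 1.633, -0, 1.155, -0.002], TCP at [218.297, -585.64, 231.281] pointing down, gripper open.
Joint ranges: [-2.63, 2.63], [-0.92, 2.1], [0.06, 2.66], [-1.3, 4.44], [0, 2.69], [-3.02, 3.02]. Speed limits (rad/s): [2.22, 2.22, 2.79, 3.14, 3.14, 3.14].

### API

Orientations are given as [roll, pitch, yaw] about the fixed x, y, z axes, in that order (R = Rz(yaw) Ry(pitch) Rx(roll)).
In Python, from rig import r gives the robot as it stands.
- The arm moves only by the tool arm_command, never from a script. Its argument "targets" is a list of rows, each a list of 6 numbers: the shift along the tool's x, y, z in m, then the turn, a rotation vector about the tool's x, y, z in rad. A call has 1 to 20 rows; each row shifts and turns the commanded pose from where the row before left it, along the tool's axes as they then stand; what a row does not reach is not made up. A row lasts 1/12 s, in which the tool goes at most 41.7 mm and 7.16 degrees, less where a joint would pass 70% of its speed; a pose out of reach is approached as far as the arm can. A call is refused whole if a number of a shift passes 0.0417 or a number of a turn 0.125, either way. A call with a gripper value outside its range is refused whole. "fingers" is the finger opening in m, from 0 to 0.0854, set as the call begins (left out, the last holds). The fingers move at their own pace and stop on an object; "squeeze" is the grip in N (left out, the last holds). Time passes only in rows, so rows that do not move let the fingers close. It gives the time, the measured TCP pose, the force and the opening at its end, in the units of the state.
- r.sense(): the state, without advancing time (a new reading comes with each control period).
- r.grab_frame(name): name is "scene" or "side" or "wrist"; returns a dict with "image" (420x560x3 uint8, blue, green, red), "fx", "fy", "cx", "cy" (pixels), "xyz" and "orientation" of the camera in the world. Camera axes: x right, y down, z forward; pixel columns grow to the right and rows downward; lengths in mm; the calibration is good to about 2 mm. A picture is of the moment at which its call begins. There is no depth.
- r.sign_off(): hands the job in, once; it reports no verdict.
The state is a dict: "clock": time; "qpos": joint angles; "qvel": joint speeds; "joint_efforts": joint torques, N m; "eef_pos": TCP position; "tcp_rot": TCP orientation; "contact_force": force on the tool from outside, world axes, zero at the start; "wrist_torque": the same for the moment, N m; "opening": opening from 0.0 (shut) to 1.0 (fully open).
Only numpy, scipy, OpenCV 4.12 (cv2) and the standard library are available. Lean on these libraries where they do the work, as an engineer would, in place of code of your own. Each camera call takes 0.05 s, during which the arm holds its last target.

## Working session

There is one attempt and no reset: what is moved stays moved. The work goes in short steps, Python scripts to look and compute and a tool call to move; the robot and the scene stay as the last step left them, time stands still between calls to the robot, and variables do not carry over. Pictures are saved under pics/ and viewed, and the job is handed in when it is done.

Besides the shell and the picture viewer there is one more tool, called after ">>>" by a JSON object that holds its "op" and its "data", one argument or row to a line. arm_command: Moves the arm, as the interface text tells. Its arguments: {"type":"object","properties":{"targets":{"type":"array"},"fingers":{"type":"number"},"squeeze":{"type":"number"}},"required":["targets"]}

```bash
ls; mkdir -p pics; python3 - <<'E'
from rig import r
import cv2
s=r.sense(); print(s)
for n in("scene","side","wrist"):
    f=r.grab_frame(n); cv2.imwrite(f"pics/{n}0.png",f["image"]); print(n,{k:f[k] for k in f if k!="image"})
E
```

```text
pics
{'clock': 0.0, 'qpos': array([-1.21640353e+00,  3.53671157e-01,  1.63411896e+00,  3.46828474e-05,
        1.15516143e+00, -2.41840658e-03]), 'qvel': array([-0.00053947,  0.0016973 ,  0.00049916,  0.00290362, -0.00066434,
        0.00112304]), 'joint_efforts': array([ 3.00652493e-03, -6.05248833e+01, -3.42064977e+01,  9.76349838e-05,
        9.47398221e-03, -9.20619868e-06]), 'eef_pos': array([ 218.14643525, -585.20778258,  230.55378677]), 'tcp_rot': array([-3.14155766e+00,  1.35881158e-03, -1.21399912e+00]), 'contact_force': array([-0.22437696,  0.88351522, -0.52678058]), 'wrist_torque': array([0.00186331, 0.01885841, 0.01722185]), 'opening': 0.9976718852730191}
scene {'fx': 490.18554961438986, 'fy': 490.18554961438986, 'cx': 284.8731768676784, 'cy': 211.65522949472438, 'xyz': array([1366.16086125,  567.48414873,  820.18850344]), 'orientation': array([-2.16236171,  0.02543064,  2.1398676 ])}
side {'fx': 402.99884010650646, 'fy': 402.99884010650646, 'cx': 273.0881301968006, 'cy': 207.7785000023327, 'xyz': array([127.72648329, 772.39876503, 641.08159619]), 'orientation': array([-2.10427603, -0.00658653, -2.69842103])}
wrist {'fx': 364.6349329233467, 'fy': 364.6349329233467, 'cx': 278.82640377040667, 'cy': 212.96344048734153, 'xyz': array([ 278.74078828, -562.19995255,  372.56959488]), 'orientation': array([ 2.87929907e+00,  1.96350581e-03, -1.21400443e+00])}
```

View pics/scene0.png

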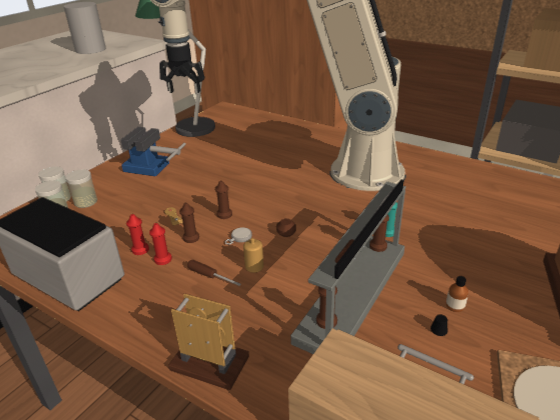

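View pics/side0.png

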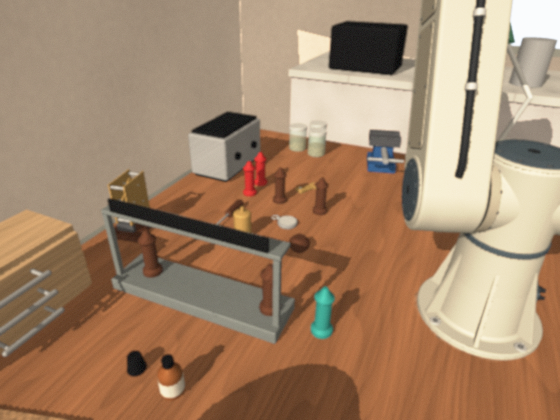

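View pics/wrist0.png

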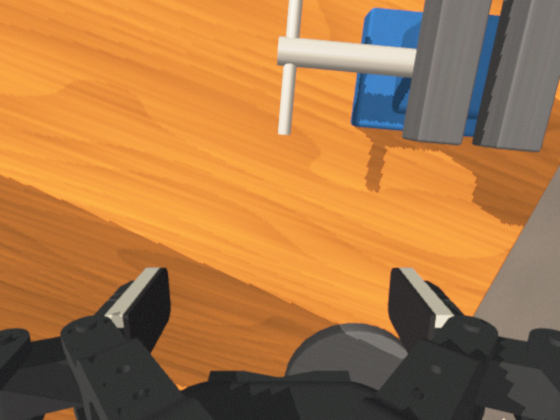

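Scene view: the loose walnut finials are at about (189,222) and (223,199). The look-alikes are red at (137,234) and (160,243), turquoise at (391,215), and the shelf's standing pair at (328,305) and (379,232). I pick the two loose dark-walnut ones. Next are close crops to check this choice and measure.

```bash
cat > h.py <<'E'
import numpy as np, cv2
from scipy.spatial.transform import Rotation as R
def Rm(o): return R.from_euler('xyz',o).as_matrix()
def proj(f,P):
    P=np.atleast_2d(P).astype(float); c=(P-f["xyz"])@Rm(f["orientation"])
    return np.c_[f["fx"]*c[:,0]/c[:,2]+f["cx"], f["fy"]*c[:,1]/c[:,2]+f["cy"]]
def ray(f,uv):
    d=np.array([(uv[0]-f["cx"])/f["fx"],(uv[1]-f["cy"])/f["fy"],1.]); return Rm(f["orientation"])@d
def onz(f,uv,z):
    d=ray(f,uv); return f["xyz"]+d*(z-f["xyz"][2])/d[2]
def crop(f,x0,y0,w,h,k,name,img=None):
    im=(f["image"] if img is None else img)[y0:y0+h,x0:x0+w]; cv2.imwrite("pics/"+name,cv2.resize(im,None,fx=k,fy=k,interpolation=cv2.INTER_CUBIC))
E
python3 - <<'E'
from h import *
import pickle
from rig import r
F={n:r.grab_frame(n) for n in("scene","side")}
pickle.dump(F,open("F.pkl","wb"))
crop(F["scene"],110,165,200,130,4,"sA.png")
crop(F["scene"],290,175,130,180,3,"sB.png")
crop(F["side"],220,140,130,110,5,"dA.png")
crop(F["side"],95,190,250,160,3,"dB.png")
E
```

```text
(no output)
```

View pics/sA.png

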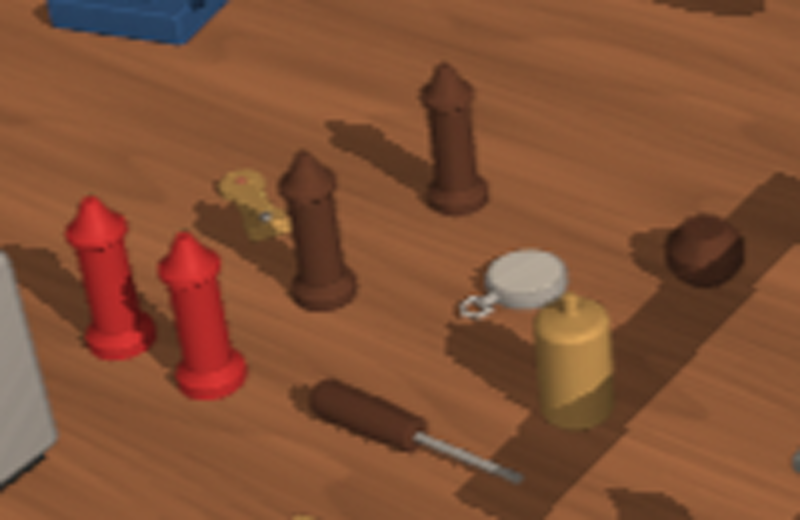

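View pics/sB.png

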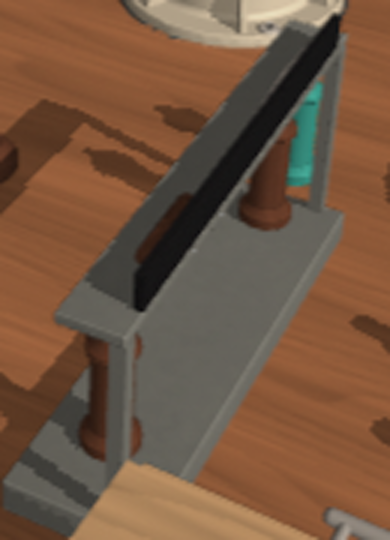

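View pics/dA.png

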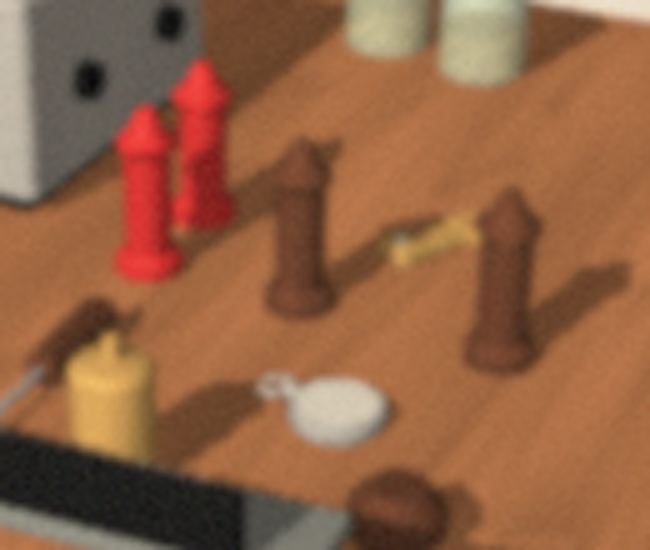

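View pics/dB.png

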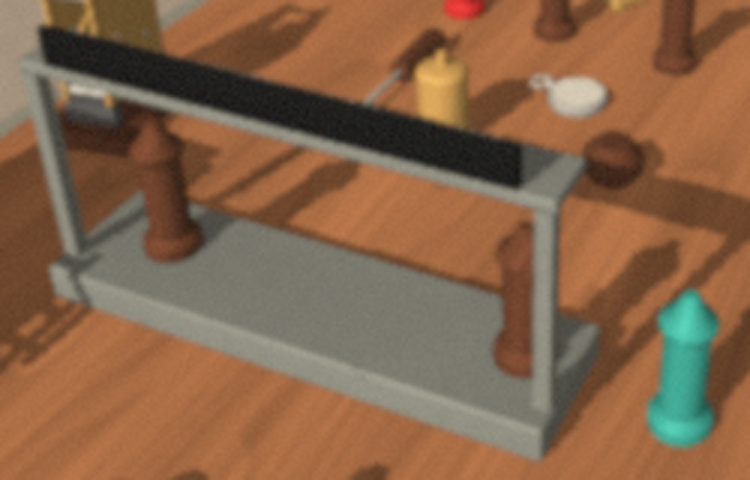

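```bash
cat > fit.py <<'E'
from h import *
import pickle
from scipy.optimize import least_squares
F=pickle.load(open("F.pkl","rb"))
prof=[(0,23),(10,23),(16,16),(86,16),(89,20),(94,20),(116,0.5)]
t=np.linspace(0,2*np.pi,73)
def feats(f,p,z0):
    # tip, foot left/right/bottom, barrel mid-left/right omitted
    foot=np.vstack([np.c_[p[0]+23*np.cos(t),p[1]+23*np.sin(t),0*t+z0+z] for z in(0,10)])
    q=proj(f,foot); tip=proj(f,[p[0],p[1],z0+116])[0]
    return np.array([tip[0],tip[1],q[:,0].min(),q[:,0].max(),q[:,1].max()])
sA=lambda u,v:(110+u/4,165+v/4); sB=lambda u,v:(290+u/3,175+v/3); dA=lambda u,v:(220+u/5,140+v/5); dB=lambda u,v:(95+u/3,190+v/3)
def ob(T,tip,l,r,b):
    a=T(*tip); return np.array([a[0],a[1],T(l,0)[0],T(r,0)[0],T(0,b)[1]])
O={'a':{'scene':ob(sA,(444,62),426,489,215),'side':ob(dA,(512,185),464,537,374)},
   'b':{'scene':ob(sA,(304,151),291,357,309),'side':ob(dA,(304,138),265,338,319)}}
def run():
    out={}
    for k in O:
        fun=lambda p:np.concatenate([feats(F[c],p,0)-O[k][c] for c in O[k]])
        s=least_squares(fun,[500,-100],loss='soft_l1'); out[k]=s.x
        print(k,s.x,np.round(s.fun,1))
        for c in O[k]:
            s1=least_squares(lambda p:feats(F[c],p,0)-O[k][c],[500,-100]); print('  ',c,s1.x)
    S=[('scene',sB(343,213),(60,205,30)),('scene',sB(5,487),(-50,-205,30)),
       ('side',dB(545,430),(60,205,30)),('side',dB(598,328),(-50,205,30)),('side',dB(53,269),(60,-205,30)),
       ('side',dB(545,457),(60,205,0)),('side',dB(53,297),(60,-205,0)),
       ('side',dB(560,210),(42,205,195)),('side',dB(585,162),(-8,205,205)),('side',dB(24,64),(42,-205,205)),
       ('scene',sB(57,320),(-8,-205,205)),('scene',sB(125,340),(42,-205,205))]
    def W(p,v):
        c,s=np.cos(p[2]),np.sin(p[2]); v=np.array(v,float)
        return np.array([p[0]+c*v[0]-s*v[1],p[1]+s*v[0]+c*v[1],v[2]])
    SF=[('scene','n',sB(0,229)[1],sB(239,0)[0],sB(291,0)[0]),('scene','f',sB(0,462)[1],sB(78,0)[0],sB(143,0)[0]),
        ('side','f',dB(0,262)[1],dB(143,0)[0],dB(203,0)[0])]
    def fun(p):
        e=[]
        for c,uv,v in S: e+=list(proj(F[c],W(p,v))[0]-uv)
        for c,w,b,l,rr in SF:
            q=W(p,(0,p[3]-(300 if w=='f' else 0),30)); g=feats(F[c],q,30); e+=[g[2]-l,g[3]-rr,g[4]-b]
        return np.array(e)
    s=least_squares(fun,[500,300,np.pi/2,150],loss='soft_l1')
    print('shelf',s.x,np.round(s.fun,1)); 
    p=s.x
    for k in(0,100,200,300): print(p[3]-k,W(p,(0,p[3]-k,30)))
    return out,s.x,W
if __name__=="__main__":
    out,p,W=run()
    for c,(x0,y0,w,h,k) in {'scene':(110,155,310,220,2.5),'side':(90,140,260,200,3)}.items():
        im=cv2.resize(F[c]["image"],None,fx=k,fy=k,interpolation=cv2.INTER_CUBIC)
        def dr(P,col): cv2.polylines(im,[np.round((proj(F[c],P)+.5)*k-.5).astype(int)],False,col,1)
        def fin(q,z0):
            for z,rr in prof: dr(np.c_[q[0]+rr*np.cos(t),q[1]+rr*np.sin(t),0*t+z0+z],(255,255,0))
        for q in out.values(): fin(q,0)
        for d in(0,100,200,300): fin(W(p,(0,p[3]-d,0)),30)
        for z in(0,30): dr(np.array([W(p,(x,y,z)) for x,y in[(-50,-205),(60,-205),(60,205),(-50,205),(-50,-205)]]),(0,255,0))
        for z in(195,205): dr(np.array([W(p,(x,y,z)) for x,y in[(-8,-205),(42,-205),(42,205),(-8,205),(-8,-205)]]),(0,255,255))
        cv2.imwrite(f"pics/ov_{c}.png",im[int(y0*k):int((y0+h)*k),int(x0*k):int((x0+w)*k)])
E
python3 fit.py
```

```text
a [ 451.31780701 -256.73581346] [-0.2  0.1  0.1  0.1 -0.3  0.1  0.1 -0.4  0.2 -0.1]
   scene [ 451.61242106 -256.49058791]
   side [ 451.27850394 -256.90225629]
b [ 590.0728965 -264.9453886] [-0.2 -0.2 -0.   0.5 -0.  -0.  -0.3  0.1 -0.2 -0.3]
   scene [ 590.59130222 -264.86494525]
   side [ 589.00187983 -263.16831137]
shelf [563.71551044 218.02149319   1.61843934 167.16764391] [ 0.4 -1.7 -0.8 -2.5 -0.6 -0.3  1.  -2.5 -2.4 -1.  -0.7  1.3  0.2 -0.3
 -0.8  0.7  0.9 -2.8 -3.2 -2.  -0.3 -3.2  1.4 -1.2 -1.  -0.  -0.2  0.7
  0.5 -0.1 -0.9  0.1  0.3]
167.16764391445847 [396.73755393 210.06013572  30.        ]
67.16764391445847 [496.62408257 214.82263478  30.        ]
-32.832356085541534 [596.5106112  219.58513384  30.        ]
-132.83235608554153 [696.39713984 224.3476329   30.        ]
```

View pics/ov_scene.png

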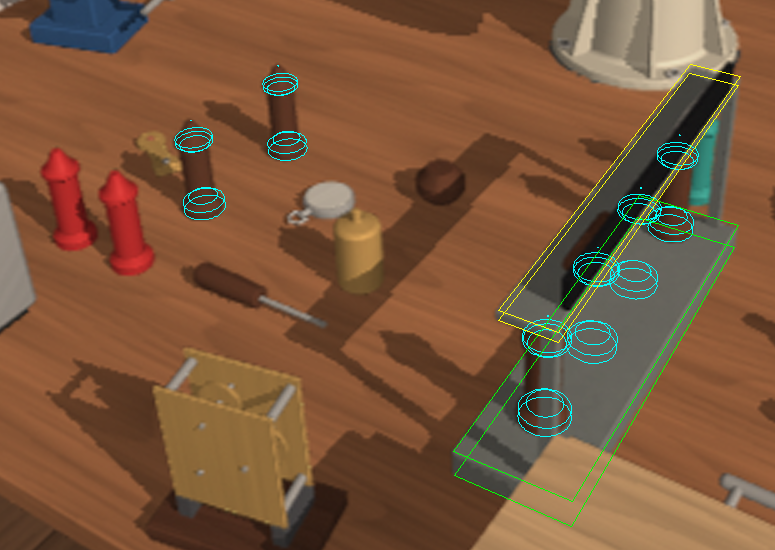

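View pics/ov_side.png

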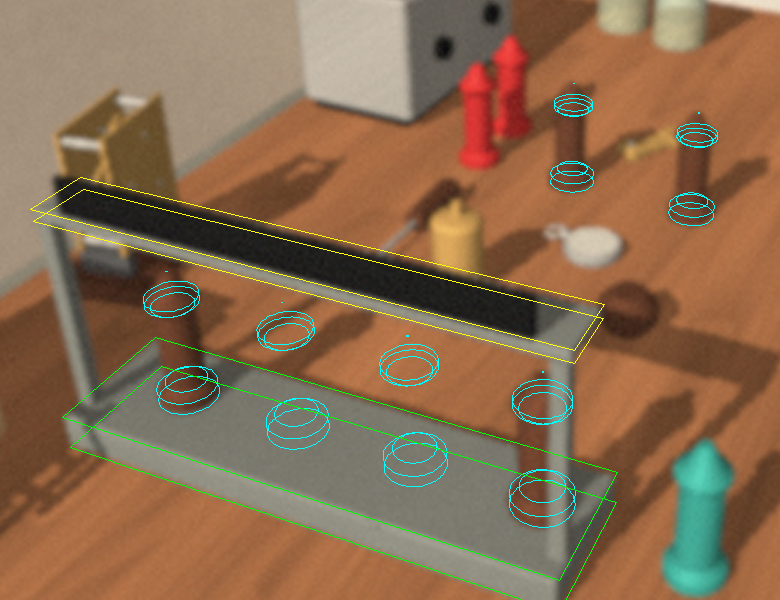

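The overlays fit the loose finials to about 1 mm. The shelf fit leaves 2–3 px, so I'll refine it by viewing the shelf with the wrist camera from in front. First I'll build an IK/planning helper to choose the tilted tool pose.

```bash
python3 - <<'E'
from fit import *
near={'scene':(sB(0,229)[1],sB(239,0)[0],sB(291,0)[0])}
far={'scene':(sB(0,462)[1],sB(78,0)[0],sB(143,0)[0]),'side':(dB(0,262)[1],dB(143,0)[0],dB(203,0)[0])}
for n,D in(('near',near),('far',far)):
    for c,(b,l,rr) in D.items():
        s=least_squares(lambda p:feats(F[c],p,30)[2:]-[l,rr,b],[500,215]);print(n,c,s.x,s.fun)
# wrist camera relative to tool
from rig import r
s=r.sense(); f=r.grab_frame("wrist")
T=Rm(s["tcp_rot"]); print(T, 'cam in tool',T.T@(f["xyz"]-s["eef_pos"])); print(T.T@Rm(f["orientation"]))
crop(F["side"],135,210,80,75,8,"z1.png"); crop(F["side"],250,255,60,75,8,"z2.png")
E
```

```text
near scene [396.90832276 211.53428196] [-0.48700504  0.48197826 -0.02354206]
far scene [697.33459865 223.42573891] [ 0.09603178 -0.09517207  0.0045128 ]
far side [696.21052768 223.09817861] [-0.4493652   0.45690424 -0.03015068]
[[ 3.49254475e-01 -9.37027890e-01 -2.13300749e-04]
 [-9.37027695e-01 -3.49254540e-01  6.04083461e-04]
 [-6.40539306e-04 -1.11101425e-05 -9.99999795e-01]] cam in tool [  -0.59636841  -64.82781066 -141.93203996]
[[ 9.99999737e-01  2.04093949e-04 -6.95541790e-04]
 [-1.67528942e-05  9.65794532e-01  2.59308545e-01]
 [ 7.24673762e-04 -2.59308465e-01  9.65794282e-01]]
```

View pics/z2.png

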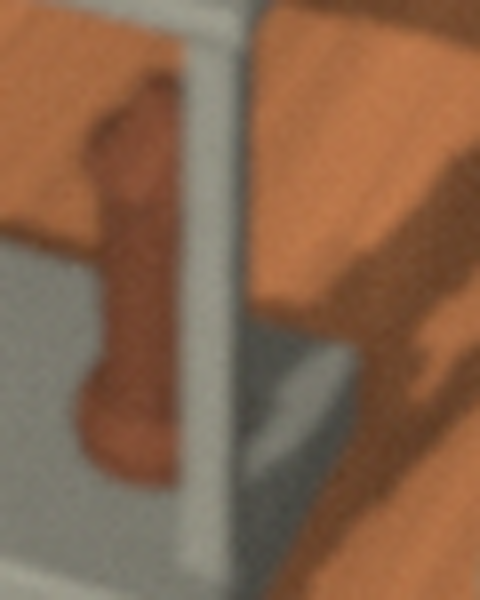

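```bash
cat > kin.py <<'E'
from h import *
# R = Rz(q1)Ry(q2+q3)Rz(s4 q4)Ry(q5)Rz(s6 q6+pi)
def wrist(Rt,q1,phi):
    A=(R.from_euler('ZY',[q1,phi]).as_matrix()).T@Rt
    return R.from_matrix(A).as_euler('ZYZ')
def tool(yawrow,tilt,sx):
    back=np.array([-np.sin(yawrow),np.cos(yawrow),0]); z=np.sin(tilt)*back+np.array([0,0,-np.cos(tilt)])
    x=sx*np.array([np.cos(yawrow),np.sin(yawrow),0]); return np.c_[x,np.cross(z,x),z]
E
python3 - <<'E'
from kin import *
for sx in(1,-1):
  for tl in(35,40,45):
    T=tool(0.039,np.radians(tl),sx); print(sx,tl,R.from_matrix(T).as_euler('xyz'))
    for q1,phi in((-.65,2.1),(-.65,1.7),(.1,1.7),(.1,2.1),(.3,1.7),(.3,2.1)):
        a=wrist(T,q1,phi); print('   ',q1,phi,a[0],a[1],(a[2]-np.pi+np.pi)%(2*np.pi)-np.pi)
E
```

```text
1 35 [-2.53072742e+00  2.22044605e-16  3.90000000e-02]
    -0.65 2.1 0.46107241703843094 1.4718673995677043 -0.8371669417889387
    -0.65 1.7 0.4757496953868514 1.8297584656108432 -0.6569612839633097
    0.1 1.7 0.6165478872775338 1.4301144909459858 -0.02462687372518202
    0.1 2.1 0.6929984593736074 1.1110407234564597 -0.2786096938226055
    0.3 1.7 0.60977178411294 1.3157201570454162 0.14071749393770094
    0.3 2.1 0.7195642364628125 0.9988032285933839 -0.127725655476556
1 40 [-2.44346095  0.          0.039     ]
    -0.65 2.1 0.5194962047729932 1.536816327318437 -0.8410497524786393
    -0.65 1.7 0.5483187212401276 1.8823683776341114 -0.6365240351688137
    0.1 1.7 0.7046272911958791 1.4327990371167207 -0.036867916736637696
    0.1 2.1 0.7854902082968469 1.1367338066434551 -0.3186092875282336
    0.3 1.7 0.6993392590634229 1.3044717770006808 0.11761603817464739
    0.3 2.1 0.8216762401293769 1.0122966058747072 -0.18245444106716757
1 45 [-2.35619449e+00  2.22044605e-16  3.90000000e-02]
    -0.65 2.1 0.5776621380396738 1.6018806071110394 -0.8411340369016314
    -0.65 1.7 0.6233508617
[... 1011 characters left out ...]
.4327990371167207 3.1047247368531554
    0.1 2.1 0.7854902082968469 1.1367338066434551 2.8229833660615595
    0.3 1.7 0.699339259063423 1.3044717770006808 -3.0239766154151457
    0.3 2.1 0.8216762401293769 1.0122966058747072 2.9591382125226255
-1 45 [ 2.35619449  0.         -3.10259265]
    -0.65 2.1 0.5776621380396737 1.6018806071110394 2.3004586166881618
    -0.65 1.7 0.623350861761154 1.933389773979994 2.5299028587887644
    0.1 1.7 0.7926282427432347 1.436539077579268 3.0927747791394635
    0.1 2.1 0.8756741762434435 1.165609713220425 2.7862162154031456
    0.3 1.7 0.7894071403230837 1.2952709108825118 -3.048096227445055
    0.3 2.1 0.921795906470049 1.0303870059032016 2.9068195862722916
```

```bash
cat >> kin.py <<'E'
def sim(p,Rt,rows):
    p=np.array(p,float);Rt=Rt.copy()
    for w in rows:
        p=p+Rt@(np.array(w[:3])*1000); Rt=Rt@R.from_rotvec(w[3:]).as_matrix()
    return p,Rt
def rel(s,tgt):
    "tool-axes shift in mm from state to target position"
    return Rm(s["tcp_rot"]).T@(np.array(tgt)-s["eef_pos"])
E
python3 - <<'E'
from kin import *
from rig import r
s=r.sense(); p=s["eef_pos"]; Rt=Rm(s["tcp_rot"])
tgt=np.array([457,-425,231.]); n=16
rots=[(0,0,-.125)]*10+[(.125,0,0)]*6
rows=[]
for i,w in enumerate(rots):
    d=Rt.T@((tgt-p)/(n-i)); d=np.round(d/1000,3)
    rows.append([*map(float,d),*w]); p,Rt=sim(p,Rt,[rows[-1]])
print(rows);print(p,R.from_matrix(Rt).as_euler('xyz'), Rt)
E
```

```text
[[-0.004, -0.017, 0.0, 0, 0, -0.125], [-0.002, -0.018, 0.0, 0, 0, -0.125], [0.0, -0.018, 0.0, 0, 0, -0.125], [0.003, -0.018, 0.0, 0, 0, -0.125], [0.005, -0.017, 0.0, 0, 0, -0.125], [0.007, -0.017, 0.0, 0, 0, -0.125], [0.009, -0.016, 0.0, 0, 0, -0.125], [0.011, -0.014, 0.0, 0, 0, -0.125], [0.012, -0.013, 0.0, 0, 0, -0.125], [0.014, -0.011, 0.0, 0, 0, -0.125], [0.015, -0.01, 0.0, 0.125, 0, 0], [0.015, -0.009, 0.001, 0.125, 0, 0], [0.015, -0.009, 0.002, 0.125, 0, 0], [0.015, -0.009, 0.004, 0.125, 0, 0], [0.016, -0.009, 0.005, 0.125, 0, 0], [0.015, -0.008, 0.006, 0.125, 0, 0]]
[ 456.65253076 -424.48349346  230.7967984 ] [-2.39114151e+00  1.38073812e-04  3.60271701e-02] [[ 9.99351082e-01  2.62497969e-02 -2.46650100e-02]
 [ 3.60193766e-02 -7.30910067e-01  6.81522618e-01]
 [-1.38073812e-04 -6.81968784e-01 -7.31381268e-01]]
```

>>> {"op": "arm_command", "data": {
  "targets": [
    [-0.004, -0.017, 0, 0, 0, -0.125],
    [-0.002, -0.018, 0, 0, 0, -0.125],
    [0, -0.018, 0, 0, 0, -0.125],
    [0.003, -0.018, 0, 0, 0, -0.125],
    [0.005, -0.017, 0, 0, 0, -0.125],
    [0.007, -0.017, 0, 0, 0, -0.125],
    [0.009, -0.016, 0, 0, 0, -0.125],
    [0.011, -0.014, 0, 0, 0, -0.125],
    [0.012, -0.013, 0, 0, 0, -0.125],
    [0.014, -0.011, 0, 0, 0, -0.125],
    [0.015, -0.01, 0, 0.125, 0, 0],
    [0.015, -0.009, 0.001, 0.125, 0, 0],
    [0.015, -0.009, 0.002, 0.125, 0, 0],
    [0.015, -0.009, 0.004, 0.125, 0, 0],
    [0.016, -0.009, 0.005, 0.125, 0, 0],
    [0.015, -0.008, 0.006, 0.125, 0, 0],
    [0, 0, 0, 0, 0, 0],
    [0, 0, 0, 0, 0, 0]
  ],
  "fingers": 0.0854
}}

```text
clock: 1.8
eef_pos: [456.3, -424.8, 228.2]
tcp_rot: [-2.39, 0.003, 0.036]
contact_force: [-0.5, -0.0, 0.4]
opening: 1.001
```

```bash
python3 - <<'E'
from kin import *
from rig import r
f=r.grab_frame("wrist"); s=r.sense(); print(s["qpos"],s["eef_pos"])
cv2.imwrite("pics/w1.png",f["image"])
T=Rm(s["tcp_rot"]); g=np.array([451.3,-256.7,50]); tcp=g+19*T[:,2]
print(rel(s,tcp), tcp)
for nm,q in(('a',(451.3,-256.7)),('b',(590.1,-264.9))): print(nm,proj(f,[[*q,0],[*q,116]]))
E
```

```text
[-0.9574241   0.71198358  1.25077236  0.39238176  1.82055982 -1.02281265] [ 456.26976122 -424.95850797  230.00151462]
[  1.31061697  -0.94695701 265.44178796] [ 450.81773927 -243.78484908   36.07282148]
a [[280.99955297 200.61153899]
 [281.25132282 136.85580832]]
b [[399.03966962 210.17353955]
 [436.43655809 148.13025703]]
```

View pics/w1.png

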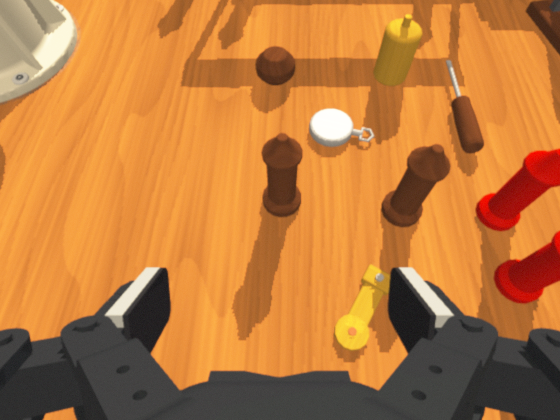

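The wrist view shows finial a with its tip at (282,134) and foot at (282,202), and b at (437,147) and (402,210). Both match my predictions within 2–3 px. Going in along the tool axis.

>>> {"op": "arm_command", "data": {
  "targets": [
    [0.001, -0.001, 0.035, 0, 0, 0],
    [0, 0, 0.04, 0, 0, 0],
    [0, 0, 0.04, 0, 0, 0],
    [0, 0, 0.04, 0, 0, 0],
    [0, 0, 0.04, 0, 0, 0],
    [0, 0, 0.03, 0, 0, 0],
    [0, 0, 0.02, 0, 0, 0],
    [0, 0, 0, 0, 0, 0],
    [0, 0, 0, 0, 0, 0]
  ]
}}

```text
clock: 2.6
eef_pos: [451.6, -257.2, 54.0]
tcp_rot: [-2.395, -0.001, 0.037]
contact_force: [0.7, 0.0, 0.3]
opening: 0.998
```

```bash
python3 - <<'E'
from kin import *
from rig import r
f=r.grab_frame("wrist"); s=r.sense()
cv2.imwrite("pics/w2.png",f["image"])
T=Rm(s["tcp_rot"]); g=np.array([451.3,-256.7,50]); tcp=g+19*T[:,2]
print(rel(s,tcp), s["eef_pos"],s["contact_force"],s["tcp_rot"])
E
```

```text
[-0.93393395  1.76294037 23.37854528] [ 452.28368655 -258.34174058   54.41462329] [ 0.2268432   0.13411243 -0.34608352] [-2.39570744 -0.00244048  0.03647509]
```

View pics/w2.png

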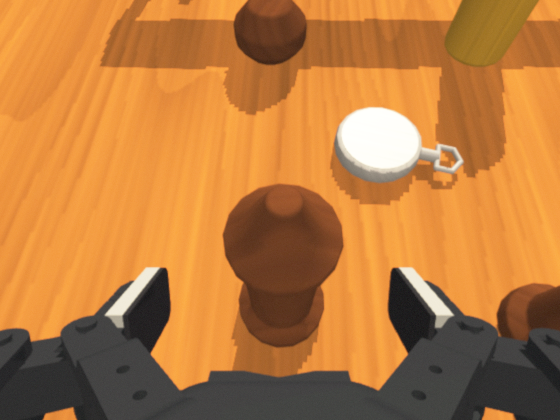

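The finial at (283,240) is centred between the pads at about 160 and 398. Advancing 23 mm and closing.

>>> {"op": "arm_command", "data": {
  "targets": [
    [0, 0.001, 0.012, 0, 0, 0],
    [0, 0, 0.011, 0, 0, 0],
    [0, 0, 0, 0, 0, 0]
  ]
}}

```text
clock: 2.9
eef_pos: [450.4, -240.9, 34.1]
tcp_rot: [-2.391, 0.001, 0.036]
contact_force: [0.7, 0.1, 0.2]
opening: 1.004
```

>>> {"op": "arm_command", "data": {
  "targets": [
    [0, 0, 0, 0, 0, 0],
    [0, 0, 0, 0, 0, 0],
    [0, 0, 0, 0, 0, 0],
    [0, 0, 0, 0, 0, 0],
    [0, 0, 0, 0, 0, 0],
    [0, 0, 0, 0, 0, 0]
  ],
  "fingers": 0.02,
  "squeeze": 40
}}

```text
clock: 3.4
eef_pos: [451.4, -242.4, 35.1]
tcp_rot: [-2.392, -0.001, 0.036]
contact_force: [0.3, -1.1, 1.5]
opening: 0.365
```

```bash
python3 - <<'E'
from kin import *
from rig import r
f=r.grab_frame("wrist"); s=r.sense(); g=r.grab_frame("scene")
cv2.imwrite("pics/w3.png",f["image"]); crop(g,110,120,200,150,4,"s3.png")
print(s["eef_pos"],s["contact_force"],s["tcp_rot"],s["opening"])
E
```

```text
[ 451.38113836 -242.38389487   35.09996134] [ 1.22024549 -0.83482921  2.45675404] [-2.39208623e+00 -4.97934782e-04  3.57694871e-02] 0.3661030783521629
```

View pics/w3.png

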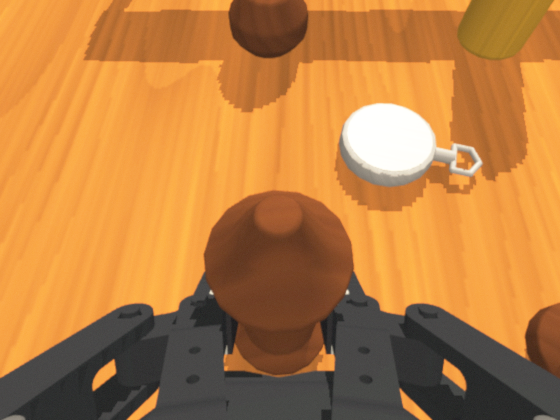

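View pics/s3.png

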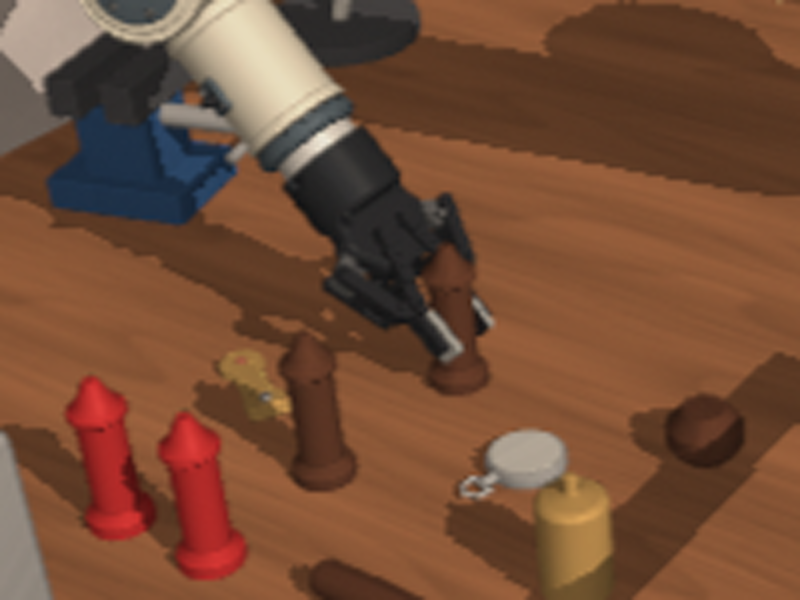

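Grip is confirmed: opening 0.366, about 31 mm on the barrel, finial upright. Computing the carry moves.

```bash
python3 - <<'E'
from kin import *
from rig import r
import pickle
F=pickle.load(open("F.pkl","rb"))
for n,uv,z in(('bun',(286,228),20),('weight',(253,257),46),('watch',(241,236),6)): print(n,onz(F['scene'],uv,z))
s=r.sense(); T=Rm(s["tcp_rot"]); p=s["eef_pos"]
for q in[(451,-240,140),(497,115,140),(497,115,75),(497,229.7,74),(497,229.7,66)]:
    print(q,np.round(T.T@(np.array(q)-p),1)); p=np.array(q)
E
```

```text
bun [440.72632959 -44.90744057  20.        ]
weight [617.07680001 -29.54628574  46.        ]
watch [ 520.45842437 -143.15051109    6.        ]
(451, -240, 140) [ -0.2 -73.2 -75.2]
(497, 115, 140) [  58.7 -258.5  240.6]
(497, 115, 75) [-0.  44.3 47.6]
(497, 229.7, 74) [  4.1 -83.2  78.8]
(497, 229.7, 66) [-0.   5.5  5.9]
```

>>> {"op": "arm_command", "data": {
  "targets": [
    [0, -0.008, -0.008, 0, 0, 0],
    [0, -0.02, -0.02, 0, 0, 0],
    [0, -0.025, -0.026, 0, 0, 0],
    [0, -0.02, -0.021, 0, 0, 0],
    [0.005, -0.0215, 0.02, 0, 0, 0],
    [0.005, -0.0215, 0.02, 0, 0, 0],
    [0.005, -0.0215, 0.02, 0, 0, 0],
    [0.005, -0.0215, 0.02, 0, 0, 0],
    [0.005, -0.0215, 0.02, 0, 0, 0],
    [0.005, -0.0215, 0.02, 0, 0, 0],
    [0.005, -0.0215, 0.02, 0, 0, 0],
    [0.005, -0.0215, 0.02, 0, 0, 0],
    [0.005, -0.0215, 0.02, 0, 0, 0],
    [0.005, -0.0215, 0.02, 0, 0, 0],
    [0.005, -0.0215, 0.02, 0, 0, 0],
    [0.004, -0.0215, 0.02, 0, 0, 0],
    [0, 0, 0, 0, 0, 0],
    [0, 0, 0, 0, 0, 0]
  ]
}}

```text
clock: 5.0
eef_pos: [496.6, 115.9, 140.3]
tcp_rot: [-2.392, -0.0, 0.039]
contact_force: [0.6, -0.5, -1.6]
opening: 0.366
```

```bash
python3 - <<'E'
from kin import *
from rig import r
f=r.grab_frame("wrist"); s=r.sense(); g=r.grab_frame("side"); h=r.grab_frame("scene")
cv2.imwrite("pics/w4.png",f["image"]); cv2.imwrite("pics/d4.png",g["image"]);cv2.imwrite("pics/s4.png",h["image"])
T=Rm(s["tcp_rot"]); p=s["eef_pos"]; print(p,s["tcp_rot"],s["qpos"],s["contact_force"],s["opening"])
for n,q in(('near',(396.9,211.5)),('far',(696.8,223.3))): print(n,proj(f,[[*q,30],[*q,146]]))
for q in[(497,115,75),(497,229.7,74),(497,229.7,66)]:
    print(q,np.round(T.T@(np.array(q)-p),1)); p=np.array(q)
E
```

```text
[496.91953435 114.89924661 140.18733934] [-2.39192990e+00 -3.04444454e-04  3.78068823e-02] [-0.23298312  0.44628056  1.9942003   0.82117002  1.11314605 -0.80570606] [ 0.56815948 -0.68942611 -1.32317418] 0.36508985123920207
near [[162.60451005 201.17963208]
 [101.61032812  93.47263826]]
far [[529.96093937 200.99459021]
 [661.43802717  93.12357783]]
(497, 115, 75) [ 0.1 44.3 47.8]
(497, 229.7, 74) [  4.3 -83.2  78.8]
(497, 229.7, 66) [-0.   5.5  5.9]
```

View pics/w4.png

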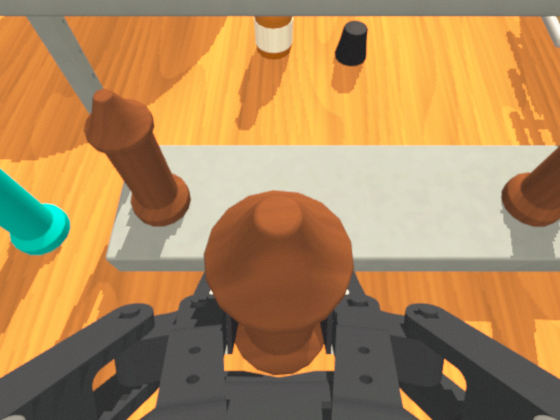

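View pics/d4.png

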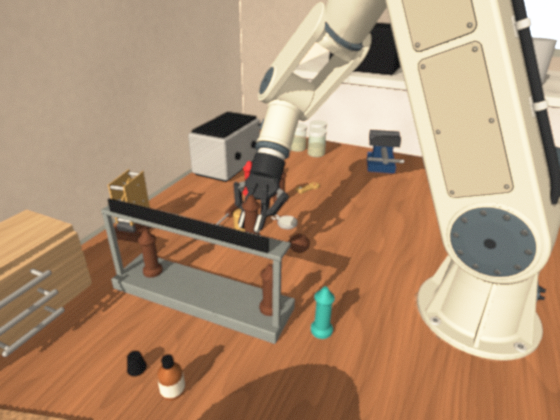

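View pics/s4.png

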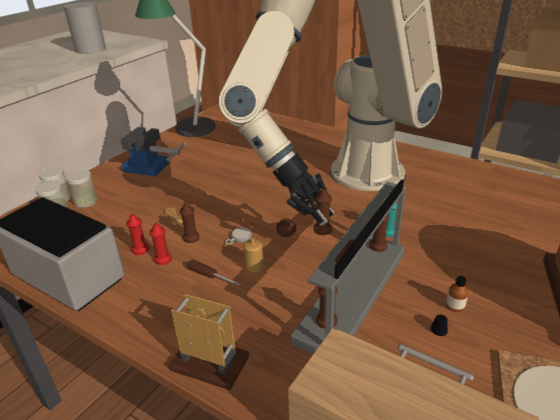

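The wrist view shows the near finial with its foot at about (160,200) and tip at (104,91), and the far foot's left edge at 502. A quick wrist-based cross-check of the row follows.

```bash
python3 - <<'E'
from fit import *
from rig import r
f=r.grab_frame("wrist"); im=f["image"]
crop(f,85,80,120,155,4,"z3.png"); crop(f,480,130,80,110,6,"z4.png")
s=least_squares(lambda p:feats(f,p,30)-[104,91,131,190,225],[397,211]);print(s.x,s.fun)
s=least_squares(lambda p:feats(f,p,30)[[2,4]]-[502,224],[697,223]);print(s.x,s.fun)
E
```

```text
[398.66831883 211.21768062] [-0.84352389  0.10052228 -0.47284067  1.7846706  -0.3180801 ]
[699.46773251 222.51883063] [2.31443664e-09 5.14035037e-10]
```

View pics/z3.png

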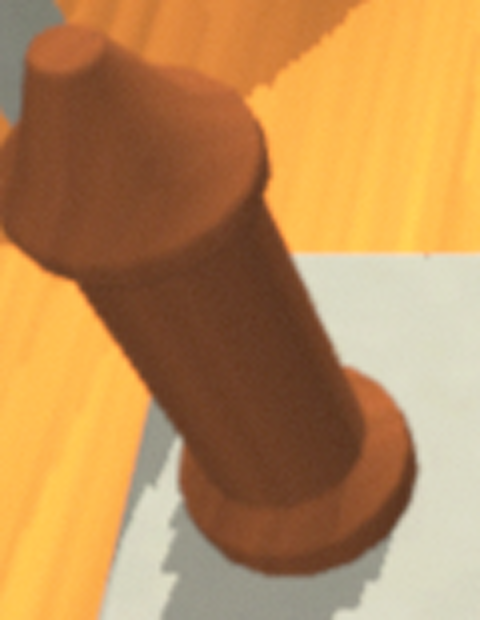

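View pics/z4.png

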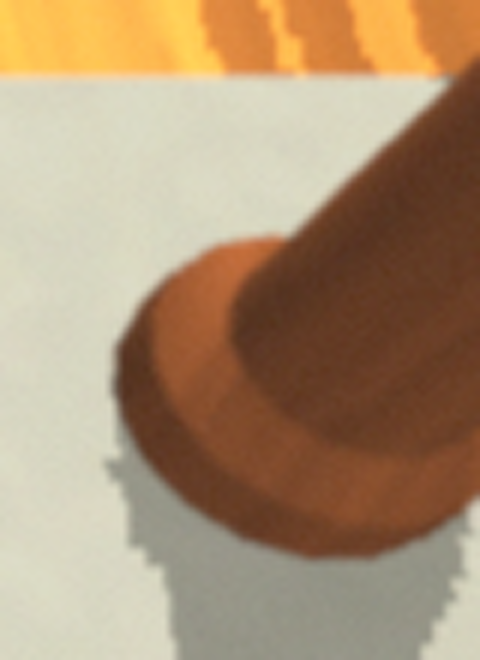

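Wrist and fixed cameras agree within about 2 mm. Targets are about (497.5,215.4) and (597.7,219.2). Descending in front of the shelf, then inserting with about 9 mm clearance.

>>> {"op": "arm_command", "data": {
  "targets": [
    [0, 0.022, 0.024, 0, 0, 0],
    [0, 0.022, 0.024, 0, 0, 0],
    [0, 0, 0, 0, 0, 0],
    [0.001, -0.014, 0.013, 0, 0, 0],
    [0.001, -0.014, 0.013, 0, 0, 0],
    [0.001, -0.014, 0.013, 0, 0, 0],
    [0.001, -0.014, 0.013, 0, 0, 0],
    [0.001, -0.014, 0.013, 0, 0, 0],
    [0, -0.009, 0.009, 0, 0, 0],
    [0, -0.004, 0.004, 0, 0, 0],
    [0, 0, 0, 0, 0, 0],
    [0, 0, 0, 0, 0, 0]
  ]
}}

```text
clock: 6.2
eef_pos: [498.5, 228.6, 74.9]
tcp_rot: [-2.391, -0.001, 0.036]
contact_force: [0.0, -0.3, -1.7]
opening: 0.36
```

```bash
python3 - <<'E'
from kin import *
from rig import r
g=r.grab_frame("side"); h=r.grab_frame("scene");s=r.sense()
crop(g,95,160,250,180,3,"d5.png"); crop(h,270,130,160,220,2.7,"s5.png")
print(s["eef_pos"],s["tcp_rot"],s["contact_force"]); print(rel(s,(497.5,229.7,66)))
E
```

```text
[498.61138825 228.22197775  74.5645802 ] [-2.39161002e+00 -3.68785895e-04  3.50929270e-02] [ 0.20717035  0.01748755 -0.61386961]
[-1.06200492  4.7282385   7.29984067]
```

View pics/d5.png

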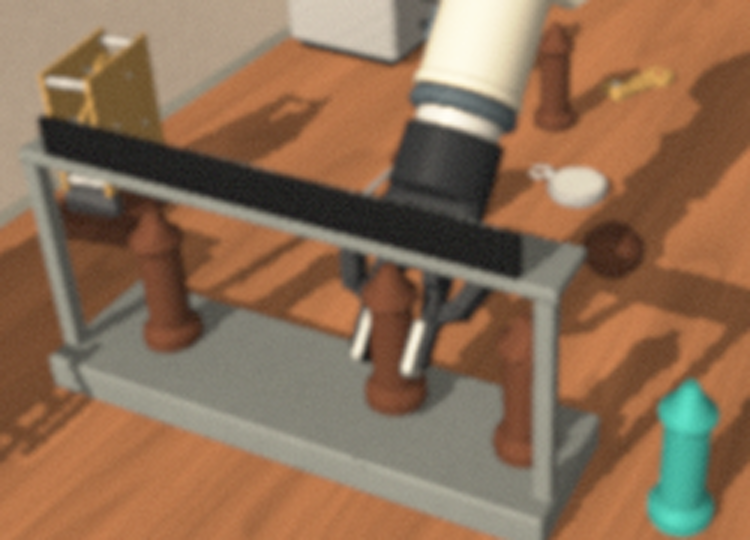

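View pics/s5.png

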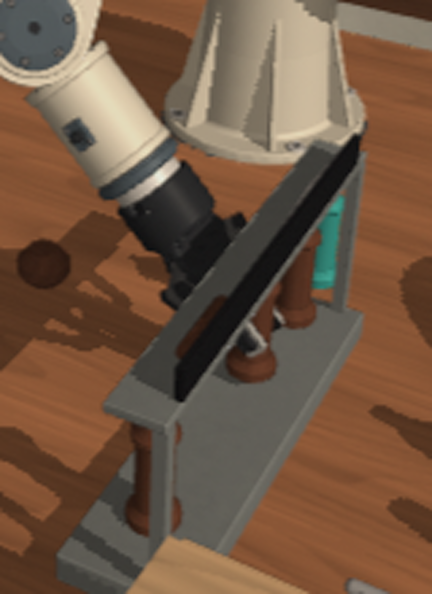

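```bash
python3 - <<'E'
from fit import *
for c,o in(('side',[95+366/3,95+427/3,160+413/3]),('scene',[270+227/2.7,270+278/2.7,130+383/2.7])):
    for z in(38,40): 
        s=least_squares(lambda p:feats(F[c],p,z)[2:]-o,[497,215]);print(c,z,s.x,s.fun)
E
```

```text
side 38 [499.94868313 211.87461866] [-0.56716365  0.57292083 -0.03656111]
side 40 [498.75563793 213.66078882] [-0.60192036  0.60805034 -0.0389263 ]
scene 38 [497.7966122 216.1284886] [-0.22260116  0.22017804 -0.01077163]
scene 40 [499.96024292 216.99851779] [-0.24714893  0.24445184 -0.01198912]
```

>>> {"op": "arm_command", "data": {
  "targets": [
    [-0.001, 0.001, 0.002, 0, 0, 0],
    [0, 0.002, 0.003, 0, 0, 0],
    [0, 0.002, 0.002, 0, 0, 0],
    [0, 0, 0, 0, 0, 0],
    [0, 0, 0, 0, 0, 0]
  ]
}}

```text
clock: 6.72
eef_pos: [497.0, 230.0, 65.3]
tcp_rot: [-2.392, 0.001, 0.036]
contact_force: [-0.5, 0.7, -0.6]
opening: 0.366
```

>>> {"op": "arm_command", "data": {
  "targets": [
    [0, 0.0007, 0.0007, 0, 0, 0],
    [0, 0, 0, 0, 0, 0],
    [0, 0, 0, 0, 0, 0]
  ]
}}

```text
clock: 6.97
eef_pos: [497.2, 230.2, 65.1]
tcp_rot: [-2.391, -0.0, 0.036]
contact_force: [-0.3, -1.7, 5.4]
opening: 0.361
```

Touchdown (5 N). Releasing gently.

>>> {"op": "arm_command", "data": {
  "targets": [
    [0, 0, 0, 0, 0, 0],
    [0, 0, 0, 0, 0, 0],
    [0, 0, 0, 0, 0, 0],
    [0, 0, 0, 0, 0, 0],
    [0, 0, 0, 0, 0, 0]
  ],
  "fingers": 0.062
}}

```text
clock: 7.38
eef_pos: [497.2, 230.1, 64.6]
tcp_rot: [-2.392, 0.0, 0.036]
contact_force: [-0.5, 0.5, 0.2]
opening: 0.723
```

```bash
python3 - <<'E'
from kin import *
from rig import r
g=r.grab_frame("side"); f=r.grab_frame("wrist");s=r.sense()
crop(g,95,160,250,180,3,"d6.png"); cv2.imwrite("pics/w6.png",f["image"])
print(s["eef_pos"],s["tcp_rot"],s["contact_force"],s["opening"])
E
```

```text
[497.15996959 230.10851918  64.65061496] [-2.39160173e+00  4.73715285e-05  3.59741977e-02] [0.36530824 0.4624004  0.03191546] 0.7270656983746122
```

View pics/w6.png

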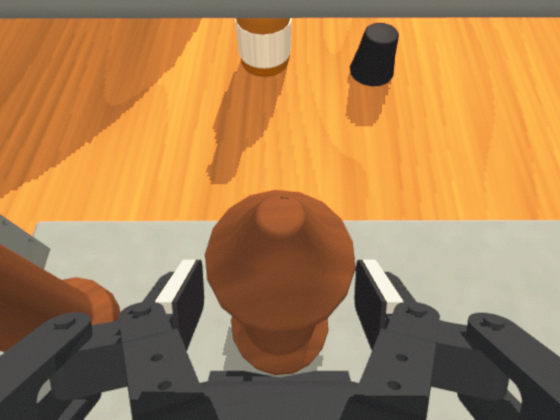

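View pics/d6.png

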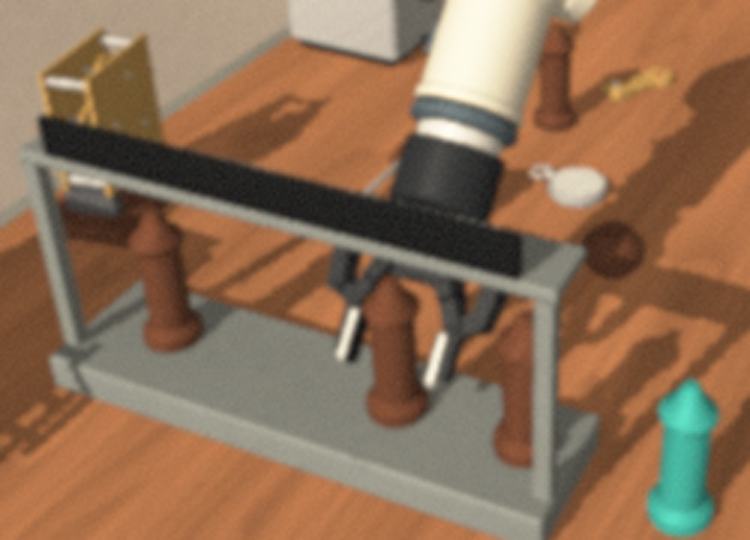

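Released; both views show the finial upright and untouched. Retracting along the tool axis and heading for b.

>>> {"op": "arm_command", "data": {
  "targets": [
    [0, 0, -0.015, 0, 0, 0],
    [0, 0, -0.03, 0, 0, 0],
    [0, 0, -0.04, 0, 0, 0],
    [0, 0, -0.04, 0, 0, 0],
    [0, 0, -0.035, 0, 0, 0],
    [0, 0, 0, 0, 0, 0]
  ]
}}

```text
clock: 7.98
eef_pos: [504.1, 117.6, 186.0]
tcp_rot: [-2.394, -0.007, 0.033]
contact_force: [1.6, -0.3, 0.3]
opening: 0.726
```

```bash
python3 - <<'E'
from kin import *
from rig import r
g=r.grab_frame("side"); f=r.grab_frame("wrist");s=r.sense(); h=r.grab_frame("scene")
crop(g,95,160,250,180,3,"d7.png"); cv2.imwrite("pics/w7.png",f["image"]); crop(h,270,130,160,220,2.7,"s7.png")
T=Rm(s["tcp_rot"]); p=s["eef_pos"]; print(p,s["tcp_rot"])
z=T[:,2]; b=np.array([590.2,-250.6,35.1])
for q in[b-180*z,b]:
    print(q,np.round(T.T@(np.array(q)-p),1)); p=np.array(q)
E
```

```text
[501.919203   120.22428938 182.59248966] [-2.39224107 -0.0024809   0.03429626]
[ 594.07747604 -373.14866048  166.88312105] [  75.1  374.1 -326.4]
[ 590.2 -250.6   35.1] [ -0.  -0. 180.]
```

View pics/w7.png

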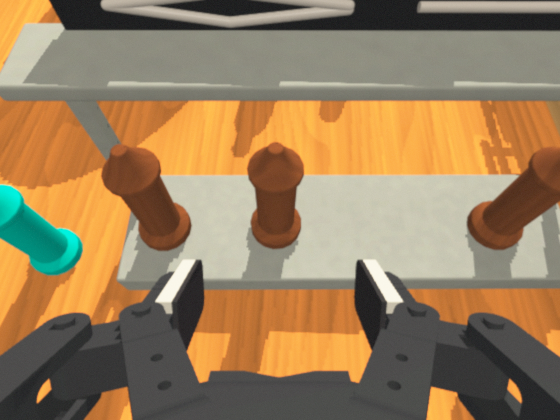

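View pics/d7.png

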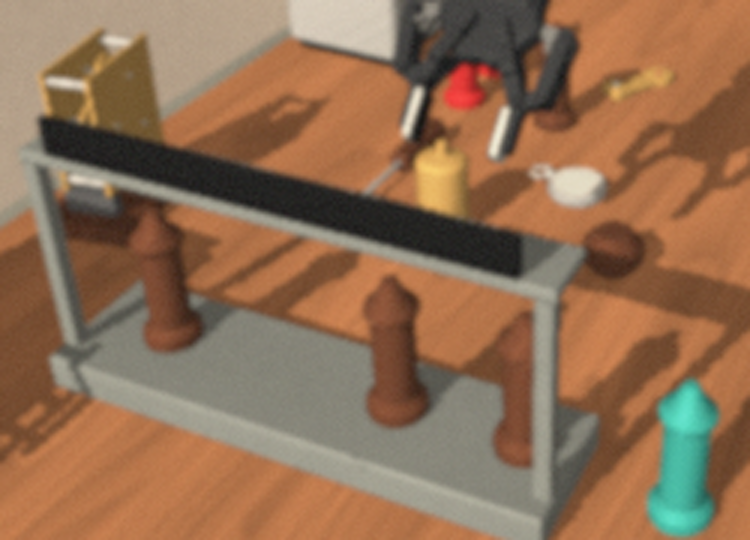

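View pics/s7.png

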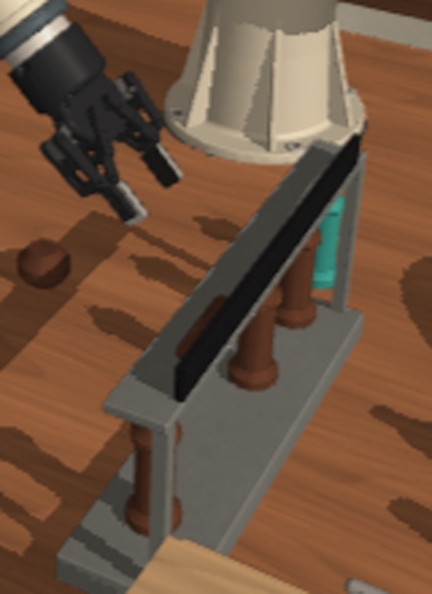

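All three shelf finials stand upright in the wrist view, with feet at x≈164, 275 and 496, so the placed one sits at about 1/3 of the span. A quick quantitative fit, then b.

```bash
python3 - <<'E'
from fit import *
from rig import r
f=r.grab_frame("wrist")
crop(f,130,190,400,70,2,"z7.png")
for n,o,x in(('near',[138,190,249.5],(397,211)),('A',[250.5,301,247],(497,215)),('far',[468,524,248.5],(697,223))):
    s=least_squares(lambda p:feats(f,p,30)[2:]-o,x);print(n,s.x,s.fun)
o=[95+366.5/3,95+428/3,160+427/3]; s=least_squares(lambda p:feats(F['side'],p,30)[2:]-o,[497,215]);print('side',s.x,s.fun)
o=[270+228/2.7,270+279/2.7,130+391/2.7]; s=least_squares(lambda p:feats(F['scene'],p,30)[2:]-o,[497,215]);print('scene',s.x,s.fun)
E
```

```text
near [393.64053836 214.25925819] [-1.2917312   1.338864   -0.09756469]
A [493.86420833 220.11130155] [-0.52507351  0.52530063 -0.03743622]
far [691.99074089 225.70905817] [-1.40675591  1.34694637 -0.11010043]
side [496.89282628 216.70651354] [-0.49300756  0.49801316 -0.03136009]
scene [498.53064777 218.01974802] [-0.19933951  0.19717734 -0.00955093]
```

View pics/z7.png

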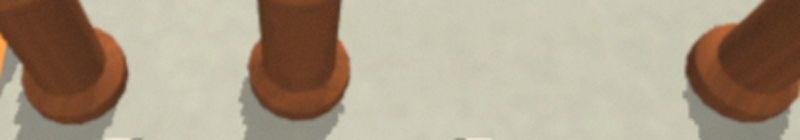

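>>> {"op": "arm_command", "data": {
  "targets": [
    [0.005, 0.025, -0.022, 0, 0, 0],
    [0.005, 0.025, -0.022, 0, 0, 0],
    [0.005, 0.025, -0.022, 0, 0, 0],
    [0.005, 0.025, -0.022, 0, 0, 0],
    [0.005, 0.025, -0.022, 0, 0, 0],
    [0.005, 0.025, -0.022, 0, 0, 0],
    [0.005, 0.025, -0.022, 0, 0, 0],
    [0.005, 0.025, -0.022, 0, 0, 0],
    [0.005, 0.025, -0.022, 0, 0, 0],
    [0.005, 0.025, -0.022, 0, 0, 0],
    [0.005, 0.025, -0.022, 0, 0, 0],
    [0.005, 0.025, -0.022, 0, 0, 0],
    [0.005, 0.025, -0.022, 0, 0, 0],
    [0.005, 0.025, -0.022, 0, 0, 0],
    [0.005, 0.024, -0.02, 0, 0, 0],
    [0, 0, 0, 0, 0, 0],
    [0, 0, 0, 0, 0, 0]
  ],
  "fingers": 0.0854
}}

```text
clock: 9.6
eef_pos: [593.9, -372.8, 163.9]
tcp_rot: [-2.389, 0.002, 0.036]
contact_force: [0.0, 0.1, -0.4]
opening: 0.998
```

```bash
python3 - <<'E'
from kin import *
from rig import r
f=r.grab_frame("wrist");s=r.sense()
cv2.imwrite("pics/w8.png",f["image"])
T=Rm(s["tcp_rot"]); print(s["eef_pos"],s["tcp_rot"],rel(s,(590.2,-250.6,35.1)))
print(proj(f,[[590.1,-264.9,0],[590.1,-264.9,116]]))
E
```

```text
[ 593.84377412 -371.76954659  164.50542567] [-2.38864455e+00  2.09073462e-03  3.66857409e-02] [1.07342560e+00 3.26124906e-02 1.77313133e+02]
[[280.17246564 221.78995055]
 [280.26709793 144.6661158 ]]
```

View pics/w8.png

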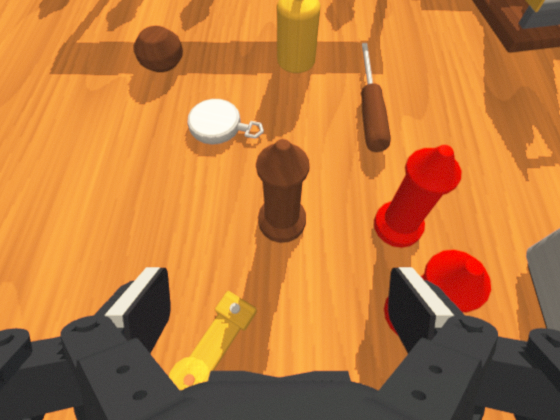

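Finial b is at tip (283,146), foot (282,222). The reds at (400,222) and (437,290) are close on the right, so I'm checking finger clearance before advancing.

```bash
python3 - <<'E'
from fit import *
for n,o in(('r1',ob(sA,(92,196),86,155,357)),('r2',ob(sA,(185,232),175,245,398))):
    s=least_squares(lambda p:feats(F['scene'],p,0)-o,[650,-250]);print(n,s.x,np.round(s.fun,1))
for n,o in(('r1',ob(dA,(148,104),116,182,280)),('r2',ob(dA,(203,60),170,235,230))):
    s=least_squares(lambda p:feats(F['side'],p,0)-o,[650,-250]);print(n,s.x,np.round(s.fun,1))
E
```

```text
r1 [ 701.97086288 -348.76772782] [-0.6 -0.1 -0.1  0.7  0.1]
r2 [ 701.128809   -265.88434283] [-0.6  0.1 -0.1  0.7 -0.1]
r1 [ 700.85448099 -265.59753659] [-0.4 -0.1 -0.2  0.5  0. ]
r2 [ 701.46176053 -344.98788086] [-0.3  0.   0.   0.2 -0. ]
```

Reds sit at x≈701, with their edge at 678, and the open fingers reach about 650, so it's clear. Advancing and gripping.

>>> {"op": "arm_command", "data": {
  "targets": [
    [0.001, 0, 0.035, 0, 0, 0],
    [0, 0, 0.04, 0, 0, 0],
    [0, 0, 0.04, 0, 0, 0],
    [0, 0, 0.03, 0, 0, 0],
    [0, 0, 0.015, 0, 0, 0],
    [0, 0, 0, 0, 0, 0],
    [0, 0, 0, 0, 0, 0]
  ]
}}

```text
clock: 10.23
eef_pos: [590.7, -262.0, 49.5]
tcp_rot: [-2.39, 0.002, 0.038]
contact_force: [-0.6, -0.7, -0.3]
opening: 1.002
```

```bash
python3 - <<'E'
from kin import *
from rig import r
f=r.grab_frame("wrist");s=r.sense()
cv2.imwrite("pics/w9.png",f["image"]); print(s["eef_pos"],s["tcp_rot"],s["contact_force"],rel(s,(590.2,-250.6,35.1)))
E
```

```text
[ 591.43930064 -263.48399175   50.43916625] [-2.39166790e+00 -3.59104069e-04  3.72370288e-02] [ 0.33857903 -0.12011286  0.45751031] [-0.76429913  0.99978012 20.03096146]
```

View pics/w9.png

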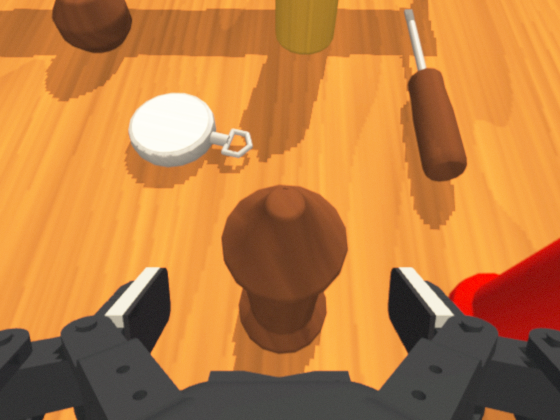

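Finial b at (285,240) is about 1.5 mm right of the pad centre (279). Shifting +1 mm, advancing 19–20 mm, then closing.

>>> {"op": "arm_command", "data": {
  "targets": [
    [0.001, 0.001, 0.01, 0, 0, 0],
    [0, 0, 0.0095, 0, 0, 0],
    [0, 0, 0, 0, 0, 0]
  ]
}}

```text
clock: 10.53
eef_pos: [591.0, -250.4, 33.8]
tcp_rot: [-2.391, 0.001, 0.036]
contact_force: [-0.7, -0.2, -0.5]
opening: 1.002
```

>>> {"op": "arm_command", "data": {
  "targets": [
    [0, 0, 0, 0, 0, 0],
    [0, 0, 0, 0, 0, 0],
    [0, 0, 0, 0, 0, 0],
    [0, 0, 0, 0, 0, 0],
    [0, 0, 0, 0, 0, 0],
    [0, 0, 0, 0, 0, 0]
  ],
  "fingers": 0.02,
  "squeeze": 40
}}

```text
clock: 11.03
eef_pos: [591.8, -251.8, 35.1]
tcp_rot: [-2.392, -0.001, 0.036]
contact_force: [0.5, -1.4, 1.3]
opening: 0.364
```

```bash
python3 - <<'E'
from kin import *
from rig import r
f=r.grab_frame("wrist"); s=r.sense()
cv2.imwrite("pics/w10.png",f["image"])
T=Rm(s["tcp_rot"]); p=s["eef_pos"]; print(p,s["tcp_rot"],s["contact_force"],s["opening"])
for q in[(p[0],p[1],140),(597.7,115,140),(597.7,115,75)]:
    print(q,np.round(T.T@(np.array(q)-p),1)); p=np.array(q)
E
```

```text
[ 591.80584608 -251.82694379   35.14264023] [-2.39200009e+00 -6.15126511e-04  3.57614774e-02] [ 0.54091312 -2.20704915  2.14669603] 0.36162052595165695
(np.float64(591.8058460848096), np.float64(-251.8269437940679), 140) [  0.1 -71.4 -76.8]
(597.7, 115, 140) [  19.  -268.2  249.6]
(597.7, 115, 75) [-0.  44.3 47.6]
```

View pics/w10.png

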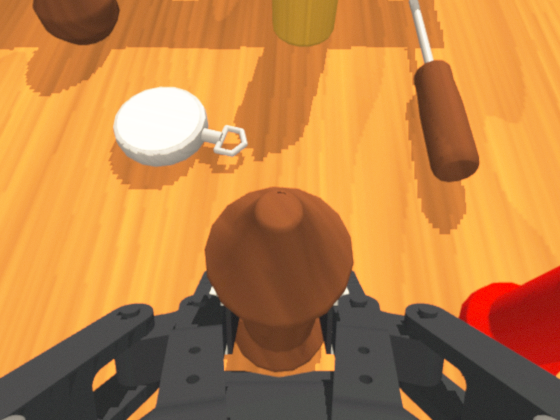

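>>> {"op": "arm_command", "data": {
  "targets": [
    [0, -0.01, -0.01, 0, 0, 0],
    [0, -0.02, -0.022, 0, 0, 0],
    [0, -0.025, -0.027, 0, 0, 0],
    [0, -0.025, -0.027, 0, 0, 0],
    [0, -0.009, -0.009, 0, 0, 0],
    [0.002, -0.0207, 0.0192, 0, 0, 0],
    [0.001, -0.0207, 0.0192, 0, 0, 0],
    [0.002, -0.0207, 0.0192, 0, 0, 0],
    [0.001, -0.0206, 0.0192, 0, 0, 0],
    [0.002, -0.0206, 0.0192, 0, 0, 0],
    [0.001, -0.0206, 0.0192, 0, 0, 0],
    [0.002, -0.0206, 0.0192, 0, 0, 0],
    [0.001, -0.0206, 0.0192, 0, 0, 0],
    [0.002, -0.0206, 0.0192, 0, 0, 0],
    [0.001, -0.0206, 0.0192, 0, 0, 0],
    [0.002, -0.0206, 0.0192, 0, 0, 0],
    [0.001, -0.0206, 0.0192, 0, 0, 0],
    [0.001, -0.0206, 0.0192, 0, 0, 0],
    [0, 0, 0, 0, 0, 0],
    [0, 0, 0, 0, 0, 0]
  ]
}}

```text
clock: 12.75
eef_pos: [596.6, 117.0, 165.4]
tcp_rot: [-2.392, 0.0, 0.039]
contact_force: [-0.4, -0.2, -1.3]
opening: 0.361
```

```bash
python3 - <<'E'
from kin import *
from rig import r
f=r.grab_frame("wrist"); s=r.sense()
cv2.imwrite("pics/w11.png",f["image"])
T=Rm(s["tcp_rot"]); p=s["eef_pos"]; print(p,s["tcp_rot"],s["contact_force"],s["opening"])
for q in[(597.7,115,75),(597.7,232,75),(597.7,232,66)]:
    print(q,np.round(T.T@(np.array(q)-p),1)); p=np.array(q)
E
```

```text
[596.96529599 115.9088809  165.28347364] [-2.39201894e+00 -8.97371965e-05  3.74033026e-02] [-0.6386694  -0.02416368 -0.69090129] 0.3616536837157738
(597.7, 115, 75) [ 0.7 62.2 65.4]
(597.7, 232, 75) [  4.4 -85.6  79.7]
(597.7, 232, 66) [-0.   6.1  6.6]
```

View pics/w11.png

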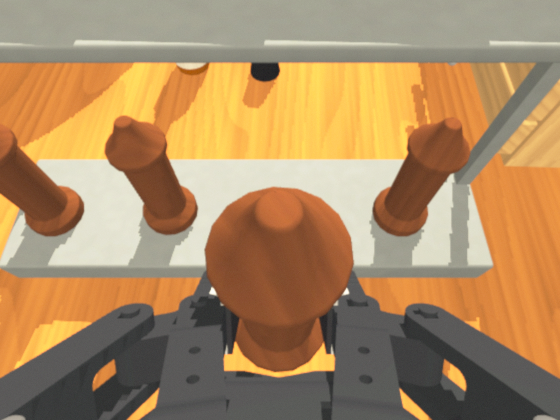

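Wrist view: feet at x≈54 (near), 171 (placed), 401 (far). The free spot is midway at about 286, i.e. about 6 mm to the tool's right, which agrees with the planned 5 mm. Descending and inserting.

>>> {"op": "arm_command", "data": {
  "targets": [
    [0, 0.0205, 0.022, 0, 0, 0],
    [0, 0.0205, 0.022, 0, 0, 0],
    [0.001, 0.0205, 0.022, 0, 0, 0],
    [0, 0, 0, 0, 0, 0],
    [0.001, -0.014, 0.013, 0, 0, 0],
    [0.001, -0.014, 0.013, 0, 0, 0],
    [0.001, -0.014, 0.013, 0, 0, 0],
    [0.001, -0.014, 0.013, 0, 0, 0],
    [0, -0.014, 0.013, 0, 0, 0],
    [0, -0.01, 0.009, 0, 0, 0],
    [0, -0.005, 0.005, 0, 0, 0],
    [0, 0, 0, 0, 0, 0],
    [0, 0, 0, 0, 0, 0]
  ]
}}

```text
clock: 13.88
eef_pos: [598.4, 231.4, 75.5]
tcp_rot: [-2.392, -0.001, 0.036]
contact_force: [0.3, 0.9, -1.4]
opening: 0.362
```

```bash
python3 - <<'E'
from kin import *
from rig import r
g=r.grab_frame("side"); h=r.grab_frame("scene");s=r.sense(); f=r.grab_frame("wrist")
crop(g,95,160,250,180,3,"d12.png"); crop(h,270,130,160,220,2.7,"s12.png"); cv2.imwrite("pics/w12.png",f["image"])
print(s["eef_pos"],s["tcp_rot"],s["contact_force"]); print(rel(s,(597.7,232,66)))
E
```

```text
[598.48427575 230.87086023  75.17039303] [-2.39181158e+00 -2.52495314e-04  3.53124894e-02] [ 0.28851671  0.64788218 -1.2530394 ]
[-0.74623783  5.40320185  7.49897941]
```

View pics/d12.png

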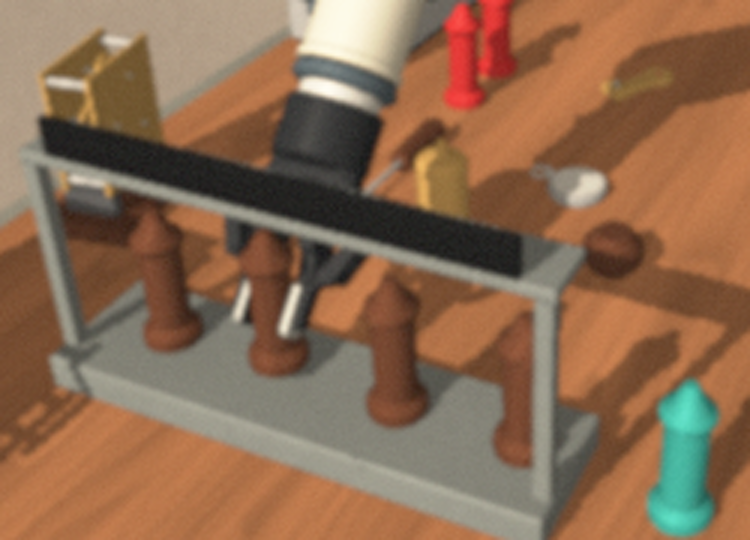

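View pics/s12.png

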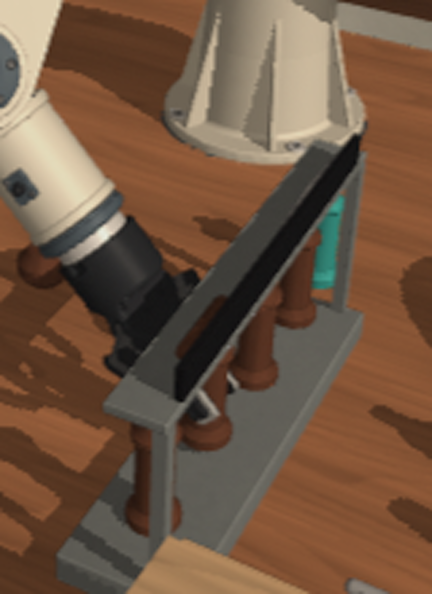

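View pics/w12.png

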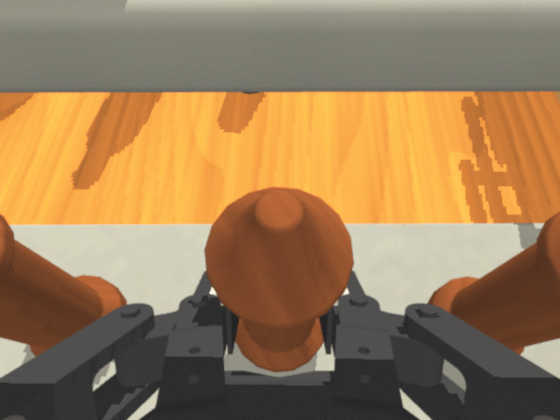

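Wrist view: the held finial (279) is centred between the neighbours' feet edges (126 and 428, mid 277). Lowering.

>>> {"op": "arm_command", "data": {
  "targets": [
    [-0.0005, 0.002, 0.003, 0, 0, 0],
    [0, 0.002, 0.003, 0, 0, 0],
    [0, 0.0015, 0.0015, 0, 0, 0],
    [0, 0, 0, 0, 0, 0],
    [0, 0, 0, 0, 0, 0]
  ]
}}

```text
clock: 14.45
eef_pos: [597.5, 232.7, 65.4]
tcp_rot: [-2.392, 0.001, 0.036]
contact_force: [-0.2, -0.4, -0.8]
opening: 0.362
```

>>> {"op": "arm_command", "data": {
  "targets": [
    [0, 0.0005, 0.0005, 0, 0, 0],
    [0, 0, 0, 0, 0, 0],
    [0, 0, 0, 0, 0, 0]
  ]
}}

```text
clock: 14.7
eef_pos: [597.7, 232.8, 65.1]
tcp_rot: [-2.392, -0.0, 0.036]
contact_force: [-0.3, 0.1, 0.4]
opening: 0.364
```

>>> {"op": "arm_command", "data": {
  "targets": [
    [0, 0.0009, -0.0002, 0, 0, 0],
    [0, 0, 0, 0, 0, 0],
    [0, 0, 0, 0, 0, 0]
  ]
}}

```text
clock: 14.95
eef_pos: [597.7, 232.4, 65.1]
tcp_rot: [-2.391, -0.0, 0.036]
contact_force: [-0.8, 2.9, 3.8]
opening: 0.362
```

Contact (about 4 N). Releasing.

>>> {"op": "arm_command", "data": {
  "targets": [
    [0, 0, 0, 0, 0, 0],
    [0, 0, 0, 0, 0, 0],
    [0, 0, 0, 0, 0, 0],
    [0, 0, 0, 0, 0, 0],
    [0, 0, 0, 0, 0, 0]
  ],
  "fingers": 0.062
}}

```text
clock: 15.37
eef_pos: [597.6, 231.9, 64.4]
tcp_rot: [-2.392, 0.0, 0.036]
contact_force: [0.4, 0.9, -0.1]
opening: 0.727
```

>>> {"op": "arm_command", "data": {
  "targets": [
    [0, 0, -0.015, 0, 0, 0],
    [0, 0, -0.03, 0, 0, 0],
    [0, 0, -0.04, 0, 0, 0],
    [0, 0, -0.04, 0, 0, 0],
    [0, 0, -0.035, 0, 0, 0],
    [0, 0, 0, 0, 0, 0],
    [0, 0, 0, 0, 0, 0]
  ]
}}

```text
clock: 15.95
eef_pos: [602.9, 121.0, 183.8]
tcp_rot: [-2.393, -0.004, 0.034]
contact_force: [-0.2, 0.5, -0.9]
opening: 0.725
```

```bash
python3 - <<'E'
from kin import *
from rig import r
g=r.grab_frame("side"); h=r.grab_frame("scene");s=r.sense(); f=r.grab_frame("wrist")
crop(g,95,160,250,180,3,"d13.png"); crop(h,270,130,160,220,2.7,"s13.png"); cv2.imwrite("pics/w13.png",f["image"])
print(s["eef_pos"],s["tcp_rot"],s["clock"])
E
```

```text
[601.05189703 122.93482477 181.39588445] [-2.39170025e+00  7.19491975e-04  3.56840544e-02] 16.05
```

View pics/d13.png

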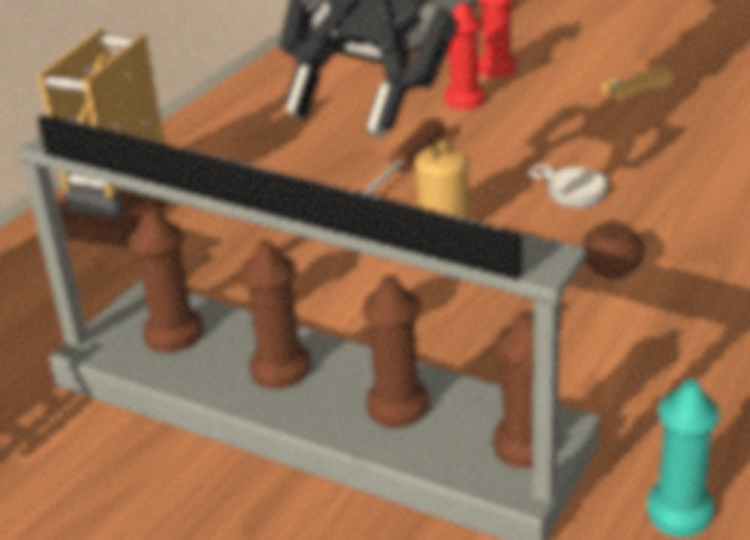

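View pics/s13.png

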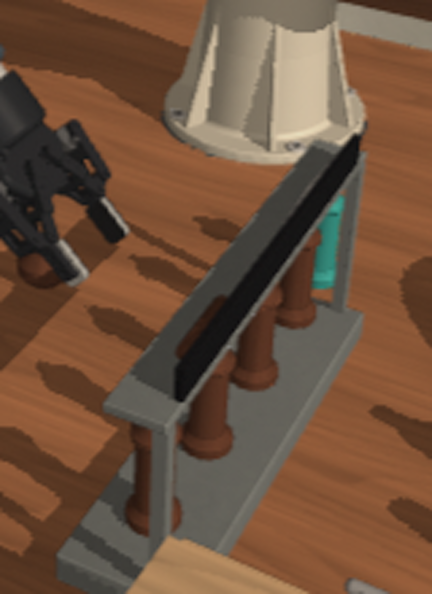

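View pics/w13.png

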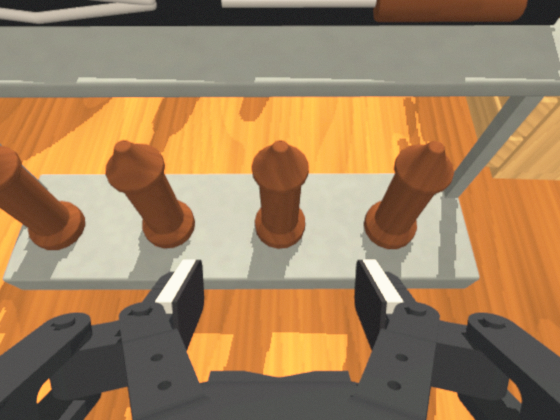

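All four stand upright, with feet at x≈55, 168, 280 and 391. I'll quantify straightness and spacing on zoomed crops.

```bash
python3 - <<'E'
from h import *
im=cv2.imread("pics/w13.png")
c=im[195:255,20:420]; cv2.imwrite("pics/z13.png",cv2.resize(c,None,fx=2,fy=4,interpolation=cv2.INTER_CUBIC))
# foot segmentation: walnut on grey deck: saturation
hsv=cv2.cvtColor(im,cv2.COLOR_BGR2HSV); m=((hsv[...,1]>110)).astype(np.uint8)
m[:205]=0; m[262:]=0
n,l,st,ce=cv2.connectedComponentsWithStats(m)
for i in range(1,n):
    if 300<st[i,4]<6000: 
        mm=(l==i); x0=st[i,0]; cols=mm.any(0).nonzero()[0]; rows=mm.any(1).nonzero()[0]
        print(st[i], 'right',cols.max(),'bottom',rows.max())
E
```

```text
[   0  205   85   57 3297] right 84 bottom 261
[ 134  205   61   43 1954] right 194 bottom 247
[ 255  205   50   43 1800] right 304 bottom 247
[ 364  205   62   44 2007] right 425 bottom 248
[ 461  205   99   57 5235] right 559 bottom 261
```

View pics/z13.png

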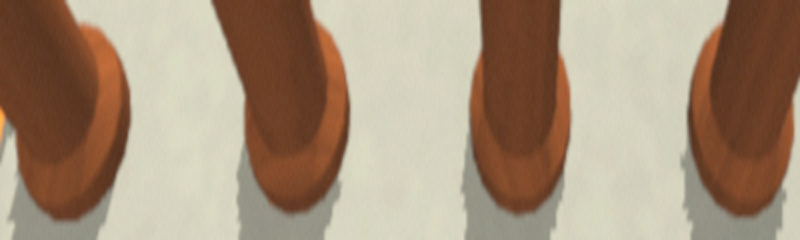

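```bash
python3 - <<'E'
from fit import *
from rig import r
f=r.grab_frame("wrist")
P=[]
for o in([28.3,84.6,249.6],[142.6,194.6,248.3],[255,305,248.5],[364.3,416.7,249.3]):
    s=least_squares(lambda p:feats(f,p,30)[2:]-o,[550,216]);P.append(s.x);print(s.x,np.round(s.fun,1))
P=np.array(P);d=P[3]-P[0];L=np.hypot(*d);d/=L;q=P-P[0];print(L,q@d,q@[-d[1],d[0]])
for c,os in(('side',[[143,203,352],[248.5,309,386],[366,428,427]]),):
    for o in os:
        o=[95+o[0]/3,95+o[1]/3,160+o[2]/3]; s=least_squares(lambda p:feats(F[c],p,30)[2:]-o,[550,216]);print(c,s.x)
for o in([78,143,0],[181,233,459],[228,279,391]): pass
for o in([127,182,538],[181,233,459],[229,279,391],[275,318,329]):
    o=[270+o[0]/2.7,270+o[1]/2.7,130+o[2]/2.7]; s=least_squares(lambda p:feats(F['scene'],p,30)[2:]-o,[550,216]);print('scene',s.x)
E
```

```text
[396.43653637 212.83842951] [-1.4  1.4 -0.1]
[497.11299253 217.61741359] [-1.2  1.3 -0.1]
[597.05600974 220.93441902] [-0.9  0.9 -0.1]
[695.92470754 223.69151184] [-1.2  1.1 -0.1]
299.68475780668655 [  0.         100.7834855  200.78106761 299.68475781] [0.00000000e+00 1.12985170e+00 8.25245279e-01 1.09998162e-15]
side [696.21052768 223.09817859]
side [599.36192695 218.76595603]
side [497.04854312 216.79919041]
scene [697.4679345  224.44142114]
scene [597.11391043 220.68851463]
scene [498.27078862 218.38998759]
scene [396.78878697 215.59905855]
```

The row is straight and even within about 1–1.5 mm, and the gripper is clear. Handing in.

```bash
python3 -c "
from rig import r
print(r.sense()['clock'],r.sense()['contact_force']); print(r.sign_off())"
```

```text
16.15 [0.17081345 0.29357548 0.52965538]
the job is handed in; nothing more can be done
None
```

I placed both walnut finials on the lower deck between the two standing ones, and all four stand upright in one row. I gripped each by its barrel with the gripper leaning about 43° out of the shelf's front. I then carried it over the bench, set it down with 4–5 N of contact, and handed the job in at 16.2 s.

- **Spacing and straightness:** the last wrist-camera fit gives gaps of 100.8, 100.0 and 98.9 mm. The two new finials sit about 1 mm behind the straight line through the standing pair.
- **Cameras disagreed slightly:** the side and scene views differ from the wrist view by up to about 3 mm in places. Most of that is near the stated 2 mm calibration error plus pixel reading.
- **Other objects:** in the pictures I took, I saw no sign that the standing finials, the red and turquoise look-alikes or the other objects had moved. I did not measure their positions again at the end. The gripper was touching nothing at hand-in.

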